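# Clamp the freshly glued book in the rack

## Robot

A 7-joint arm with a two-finger parallel gripper is mounted at the origin on the work surface. World frame = base frame: x ahead of the robot, y to its left, z up, the work surface at z = 0. Lengths are in mm, angles in rad, forces in N, time in s.
With the tool pointing down it reaches from about 400 to 900 mm from the base axis. Payload 5.6 kg.
Tool frame: the origin (TCP) lies midway between the tips of the shut fingers; the grasp point (between the pads) lies 19 mm behind it; z points along the fingers, y is the line along which they close (so a half turn about z gives the same grasp; the last joint's range is limited). The gripper opens to 92 mm and grips with 3 to 60 N. Pads are 20 mm wide; open, the fingers measure 128 mm over their backs; the gripper's body (75 mm by 189 mm) begins 69 mm behind the grasp point.
Start: joints at [-1.208, 0.468, -0.012, 1.603, 0.006, 1.071, -0.056], TCP at [256.631, 597.202, 214.592] pointing down, gripper open.
Joint ranges: [-2.53, 2.53], [-0.31, 2.02], [-1.57, 1.55], [0.28, 2.44], [-1.29, 4.43], [0.15, 1.84], [-2.92, 2.92]. Speed limits (rad/s): [2.57, 2.57, 3.14, 3.14, 3.14, 3.14, 3.14].

## Interface

Orientations are given as a rotation vector (axis times angle).
In Python, from cell import robot, grip, kin, viewer gives the robot as it stands. Calls block until the motion is done:
- robot.movep(position, orientation): joint-space move of the TCP to a pose.
- robot.servo_line(position, feed=150, rotation=None): straight line of the TCP; rotation=None keeps the orientation; feed is the mean speed in mm/s.
- robot.goto_joints(angles): joint-space move.
- grip(opening, newtons=None): opening from 0.0 (shut) to 1.0 (fully open); newtons is the grip in N (None keeps the last); returns when the fingers have stopped.
- robot.hold(seconds).
- kin.ik(position, orientation): joint angles nearest the present ones, or None.
- robot.observe(): the state.
- viewer.read_camera(name): name is "scene" or "top"; returns the picture (480x640x3 uint8, red, green, blue); there is no depth.
- viewer.camera_info(name): a dict with "camera_matrix" (3x3 intrinsics, pixels), "k1" (the pictures are not rectified: a ray, as slopes to the right and down, at radius r is drawn at 1 + k1 r^2 times it, then the intrinsics apply), "R" (3x3) and "t" (3): a world point X has camera coordinates R X + t. Camera axes: x right, y down, z forward; pixel columns grow to the right and rows downward; lengths in mm; the calibration is good to about 2 mm. A picture is of the moment at which its call begins. camera_info takes no time and is no camera call.
A pose or a line that the arm cannot do raises robot.IKError and nothing moves.
- robot.job_done(): hands the job in; it is judged then, once.
Trained networks look in the newest picture that a camera, given by its name, has taken for a name from the list of things; names that differ only in an ending like _2 or _b are one class to them, and where a whole thing is asked for, a point or a joint stands for the part that bears it (a point fixed in the world has none). Each returns a list of dicts, best first, with "confidence" (0 to 1); they miss things now and then, are a little off and sometimes report something else, mostly with a low value. They report only what shows in the picture. A call takes as long as a camera call.
- viewer.silhouettes(name, camera): "mask" (480x640 bool, what is visible of it).
- viewer.pinpoint(name, camera): "at" ([x, y, z] in mm, in the coordinates of the camera as it stood for that picture, good to about 4 mm: a listed point, or the origin of a listed thing).
The state is a dict: "t": time; "joints": joint angles; "joint_velocities": joint speeds; "joint_torque": joint torques, N m; "tcp_pos": TCP position; "tcp_rot": TCP orientation; "contact_force": force on the tool from outside, world axes, zero at the start; "wrist_torque": the same for the moment, N m; "grip_width": opening from 0.0 (shut) to 1.0 (fully open); "grip_force": force on a finger pad.
Only numpy, scipy, OpenCV 4.12 (cv2) and the standard library are available. Lean on these libraries where they do the work, as an engineer would, in place of code of your own. Each camera call takes 0.05 s, during which the arm holds its last target. There are 200 camera calls.

## Task

The green book in the rack has just been glued and stands strapped between two plywood pressing boards. Draw aside whichever tall neighbours crowd it, so that on each side about 30 mm is free for a jaw, then take the orange hand clamp from its caddy and, coming in under the lamp, set its jaws astride the boards at the top on the spine side, pads wholly on the wood; squeeze the handles until they snap shut, and let go so that the clamp stays on. Leave every book standing upright in the rack, the glued one where it is, and disturb nothing else.

Things in the scene. Friction and masses are not known exactly. Their poses are not given: they have to be found in the camera images.
- rack: Fixed light-wood desktop book rack: base 150 mm deep (x) by 362 mm (y), 12 mm thick (the books stand on it at 12 mm height); end panels 172 mm high, inner faces at y = -169 and +169 mm. Origin under the centre of its base; x points away from the robot; y runs along the row of books.
- mended: The glued book: green, strapped with two red bands between two bare plywood boards (120 x 170 mm, the outer faces). As one piece 120 mm deep (x), 30 thick (y), 170 tall (z), about 0.45 kg, loose in the rack. Origin at the centre of the underside; spine edge at x = -60 mm, facing the robot; y across the thickness; z up.
- blue_book: Blue book: 120 mm deep (x), 28 thick (y), 225 tall, about 0.4 kg, loose in the rack beside the glued book, on either side; 55 mm taller than it, so its top can be pinched above it. Origin at the centre of its underside; x from the spine (facing the robot, x = -60 mm) to the page edges; y across the thickness; z up.
- grey_book: Grey book: 120 mm deep (x), 28 thick (y), 225 tall, about 0.4 kg, loose in the rack beside the glued book, on either side; 55 mm taller than it, so its top can be pinched above it. Origin at the centre of its underside; x from the spine (facing the robot, x = -60 mm) to the page edges; y across the thickness; z up.
- clamp: Orange X-shaped snap-lock hand clamp, black grips, 0.18 kg, 161 mm long, 20 to 26 mm wide along x; stands jaws down in the caddy, y along the caddy's y. Origin on the pivot (boss 22 mm across, along x); z up along the handles; jaws open and close along y, centred on z while open. The frame is that of the -y handle with the +y jaw: pressing the sprung +y handle by 0.08 leans it 2 deg in the grip.
- clamp_r (a joint): Angle (rad) by which the jaws have closed: 0 wide open (and stays so until the catch gives), 0.34 snapped shut. When the squeeze on the handles peaks, at about 22 N, the over-centre catch gives: the jaws snap to 0.34 at once and stay locked there for good, each pad pressing its board with about 9 N.
- handle_r (a joint): Angle (rad) by which the springy +y handle is pressed in against the catch: 0 free; squeeze on each grip 3 N to start, 10 N at 0.08 (holds the clamp well for carrying, jaws still wide open), 15 N at 0.13, 22 N near 0.19, where the catch gives and the handles fly ahead of the fingers. Carry it between 0.06 and 0.13: below, the clamp may slip; above, it may snap early.
- grip_r (a point): Middle of the grip on the +y side, 62 mm from the pivot. The grips (22 mm wide along x, 40 to 84 mm above the pivot) are pinched across y on their outer faces, best with the pads' middle 50 to 60 mm above the pivot; outside width there 65 mm free, about 58 mm at handle 0.08 (carry so), 56 mm at 0.13; the catch gives at 50 to 53 mm; 46 mm snapped shut.
- grip_l (a point): Middle of the other grip, on the -y side.
- jaw_r (a point): Middle of the rubber face of one jaw pad (on the -y side, 62 mm below the pivot). Pads 26 mm (x) by 24 mm (z) on 5 mm springs; clear gap between the two 43 mm while open. Jaw tips 77 mm below the pivot, outside width there 82 mm open, so about 27 mm must be free on either side of the boards; 56 mm shut. Boards fit into the throat up to 18 mm below the pivot.
- jaw_l (a point): Middle of the rubber face of the other jaw pad, on the +y side.
- caddy: Fixed wooden tool caddy 94 mm (x) by 104 mm (y), walls 62 mm high, 6 mm thick, floor 6 mm; at either of two places on the robot's right. Origin under its centre. The clamp's slot is on the -x side: centre x = -25 mm, inside 32 mm (x) by 92 mm (y). The pocket on the +x side (pencils and a steel ruler at x = 18 to 32 mm) rises to 171 mm.
- lamp: Fixed white LED bar lamp over the rack, turned like it: bar 46 mm (x) by 400 (y), 16 thick, underside 334 mm above the desk, front edge at x = -30 mm from this origin; post at x = 165 mm behind the rack, joined to the bar at y = 0. An upright gripper over the spine side of the glued book would hit the bar; leaning back towards the robot by 20 to 45 degrees it passes in front.
- red_book: Red short book, 115 mm deep, 30 thick, 150 tall, standing at one end of the rack; bystander. Origin at the centre of its underside.
- yellow_book: Yellow short book, 115 mm deep, 30 thick, 145 tall, standing at one end of the rack; bystander. Origin at the centre of its underside.
- glue: White glue bottle, 52 mm in diameter, 135 mm high, orange cap, loose; origin under its centre; bystander.
- mug: Blue mug, 82 mm in diameter, 92 mm high, loose; origin under its centre; bystander.
- brush: Wooden glue brush, about 200 mm long, lying on the green cutting mat (2 mm thick) in front of the rack; bystander.
- tape: Yellow roll of tape, 90 mm in diameter, 24 mm high, lying beside the rack on its right; origin under its centre; bystander.

How it is judged (in metres and radians):
On the way, in this order (a step that is already met when the one before it is completed fails the run):
1. both tall neighbours stand clear of the glued book (at least 27 mm of room on each side), all upright ((y of blue_book in the frame of mended above 0.056 m or y of blue_book in the frame of mended below -0.056 m) and (y of grey_book in the frame of mended above 0.056 m or y of grey_book in the frame of mended below -0.056 m) and angle between each of mended, blue_book, grey_book's own z axis and vertical below 0.1 rad), for 0.2 s.
2. the clamp's jaws are astride the boards at the top on the spine side, handles not yet snapped (x of jaw_l in the frame of mended between -0.048 and -0.005 m and z of jaw_l in the frame of mended between 0.095 and 0.159 m and x of jaw_r in the frame of mended between -0.048 and -0.005 m and z of jaw_r in the frame of mended between 0.095 and 0.159 m and ((y of jaw_l in the frame of mended between 0.008 and 0.05 m and y of jaw_r in the frame of mended between -0.05 and -0.008 m) or (y of jaw_r in the frame of mended between 0.008 and 0.05 m and y of jaw_l in the frame of mended between -0.05 and -0.008 m)) and value of joint clamp_r below 0.1 rad), for 0.2 s.
3. the handles have snapped shut with the pads gripping the boards (x of jaw_l in the frame of mended between -0.048 and -0.005 m and z of jaw_l in the frame of mended between 0.095 and 0.159 m and x of jaw_r in the frame of mended between -0.048 and -0.005 m and z of jaw_r in the frame of mended between 0.095 and 0.159 m and ((y of jaw_l in the frame of mended between 0.008 and 0.05 m and y of jaw_r in the frame of mended between -0.05 and -0.008 m) or (y of jaw_r in the frame of mended between 0.008 and 0.05 m and y of jaw_l in the frame of mended between -0.05 and -0.008 m)) and value of joint clamp_r above 0.3 rad and contact force between clamp and mended above 2 N), for 0.2 s.
At the end, for the whole second after the job is handed in: Clamp snapped shut (over 0.30 rad) and gripping the boards, a pad on each, pad middles 12 to 55 mm in from the spine edge and 11 to 75 mm below the top; glued book within 30 mm of its start; it and both neighbours upright (6 deg) on the rack; all released and still (all of step 3 and angle between each of mended, blue_book, grey_book's own z axis and vertical below 0.1 rad and z of mended in the frame of rack between 0.007 and 0.018 m and x of mended in the frame of rack between -0.03 and 0.03 m and z of blue_book in the frame of rack between 0.007 and 0.018 m and x of blue_book in the frame of rack between -0.03 and 0.03 m and z of grey_book in the frame of rack between 0.007 and 0.018 m and x of grey_book in the frame of rack between -0.03 and 0.03 m and linear speed of each of mended, blue_book, grey_book, clamp below 0.02 m/s and distance of mended from where it was at the start of the episode below 0.03 m); the robot touches nothing.
It fails at once if a bystander (end book, glue, mug, brush, tape) is moved more than 25 mm or knocked over (distance of any of red_book, yellow_book, glue, mug, brush, tape from where it was at the start of the episode above 0.025 m or angle between any of red_book, yellow_book, glue, mug's own z axis and vertical above 0.5 rad).
It fails at once if the glued book is tipped by more than 12 degrees or lifted (angle between mended's own z axis and vertical above 0.21 rad or z of mended in the frame of rack above 0.035 m).
It fails at once if a neighbouring book is toppled (more than 25 degrees) (angle between any of blue_book, grey_book's own z axis and vertical above 0.44 rad).
It also fails if it takes over 72 s, if anything falls off the work surface, if the arm or the gripper's body presses on something with over 40 N, if the wrist force passes 120 N, or if a joint passes its speed limit or range.

## Working session

There is one attempt and no reset: what is moved stays moved. The work goes in short steps, each a Python script; the robot and the scene stay as the last script left them, time stands still between calls to the robot, and variables do not carry over. Pictures are saved under pics/ and viewed, at most 10 in all, crops included, and the job is handed in when it is done.

```bash
ls; mkdir -p pics; cat > h.py <<'E'
import numpy as np, cv2
from scipy.spatial.transform import Rotation as Rn
from cell import robot, grip, kin, viewer
def toworld(p,cam):
    i=viewer.camera_info(cam); return np.array(i["R"]).T@(np.array(p)-np.array(i["t"]))
def proj(X,cam):
    i=viewer.camera_info(cam); c=np.array(i["R"])@np.array(X,float)+np.array(i["t"]); s=c[:2]/c[2]; s=s*(1+i["k1"]*(s@s)); K=np.array(i["camera_matrix"]); return K[:2,:2]@s+K[:2,2]
def snap(cam,fn=None):
    im=viewer.read_camera(cam)
    if fn: cv2.imwrite("pics/"+fn,cv2.cvtColor(im,cv2.COLOR_RGB2BGR))
    return im
E
python3 - <<'E'
from h import *
for c in ("scene","top"):
    snap(c,c+"0.png")
    i=viewer.camera_info(c); print(c,"campos",(-np.array(i["R"]).T@np.array(i["t"])).round())
    for n in "rack mended blue_book grey_book clamp caddy lamp red_book yellow_book glue mug tape grip_r grip_l jaw_l jaw_r".split():
        d=viewer.pinpoint(n,c)[:2]
        print(n,[(round(x["confidence"],2),toworld(x["at"],c).round(0).tolist()) for x in d])
print(robot.observe()["t"])
E
```

```text
pics
scene campos [ 185.   42. 1149.]
rack [(0.96, [609.0, 102.0, 1.0])]
mended [(0.73, [611.0, 92.0, 12.0])]
blue_book [(0.85, [614.0, 157.0, 15.0])]
grey_book [(0.56, [611.0, 57.0, 12.0])]
clamp [(0.93, [424.0, -235.0, 80.0])]
caddy [(0.82, [452.0, -231.0, 2.0])]
lamp []
red_book [(0.84, [611.0, -47.0, 11.0])]
yellow_book [(0.93, [609.0, 261.0, 16.0]), (0.74, [394.0, 297.0, 1.0])]
glue [(0.82, [600.0, -329.0, -1.0])]
mug [(0.63, [391.0, 298.0, 3.0])]
tape [(0.86, [669.0, -211.0, -0.0])]
grip_r [(0.9, [430.0, -256.0, 134.0]), (0.67, [429.0, -207.0, 129.0])]
grip_l [(0.9, [430.0, -256.0, 134.0]), (0.67, [429.0, -207.0, 129.0])]
jaw_l []
jaw_r []
top campos [ 442.  -22. 1492.]
rack [(0.68, [607.0, 103.0, -1.0])]
mended [(0.91, [611.0, 85.0, 14.0]), (0.52, [418.0, 61.0, 1.0])]
blue_book [(0.68, [616.0, 158.0, 12.0])]
grey_book [(0.86, [616.0, 46.0, 12.0]), (0.59, [458.0, -237.0, 1.0])]
clamp [(0.77, [429.0, -227.0, 82.0]), (0.58, [433.0, -259.0, 136.0])]
caddy [(0.81, [456.0, -237.0, -3.0]), (0.73, [426.0, -229.0, 82.0])]
lamp []
red_book [(0.95, [614.0, -46.0, 12.0]), (0.66, [602.0, -333.0, 4.0])]
yellow_book [(0.65, [610.0, 258.0, 13.0])]
glue [(0.69, [601.0, -334.0, 1.0]), (0.22, [609.0, 87.0, 15.0])]
mug [(0.8, [394.0, 292.0, -1.0])]
tape [(0.79, [669.0, -214.0, -3.0]), (0.34, [429.0, -258.0, 135.0])]
grip_r [(0.88, [433.0, -258.0, 133.0]), (0.45, [432.0, -205.0, 138.0])]
grip_l [(0.88, [433.0, -258.0, 133.0]), (0.45, [432.0, -205.0, 138.0])]
jaw_l []
jaw_r []
1.7
```

View pics/scene0.png

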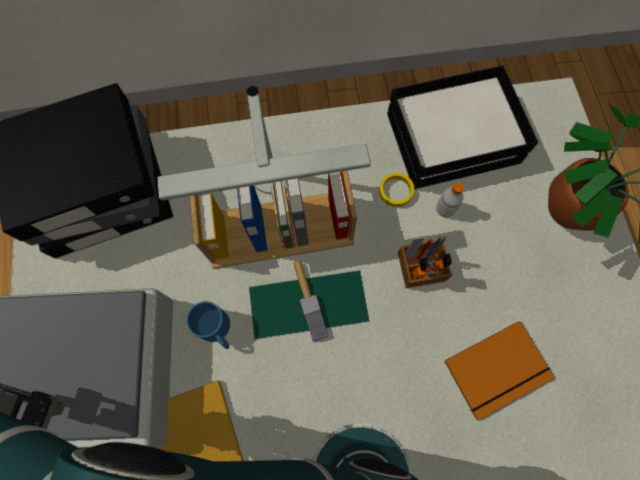

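View pics/top0.png

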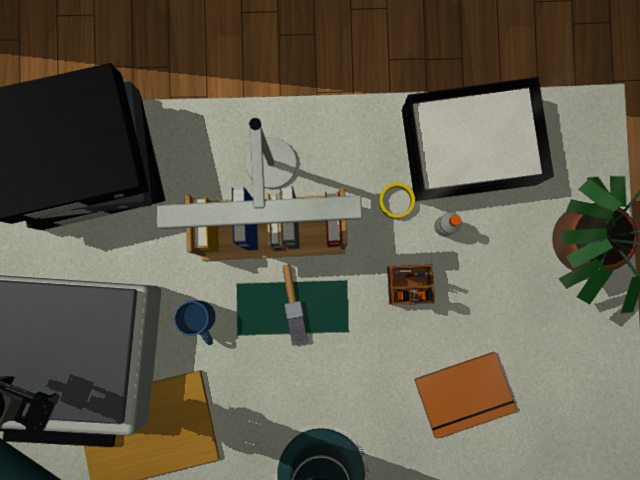

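Scene0 shows the rack at about (275,215) under the lamp bar (160–370, 145–195). From left to right it holds yellow, blue, then a gap, mended next to grey at about (285,215), and red. The caddy with the orange clamp is at (427,262). Only grey crowds the glued book. Next I'll measure yaws and edges.

```bash
cat >> h.py <<'E'
def unproj(px,z,cam):
    i=viewer.camera_info(cam); R=np.array(i["R"]); C=-R.T@np.array(i["t"])
    p=cv2.undistortPoints(np.array(px,np.float64).reshape(-1,1,2),np.array(i["camera_matrix"],float),np.array([i["k1"],0,0,0.])).reshape(-1,2)
    d=np.c_[p,np.ones(len(p))]@R; return C+d*((z-C[2])/d[:,2])[:,None]
def mask(n,cam):
    d=viewer.silhouettes(n,cam); return d[0]["mask"] if d else None
def front(m,z,cam,lo=10,hi=90,bins=25):
    v,u=np.nonzero(m); P=unproj(np.c_[u,v],z,cam)
    a,b=np.percentile(P[:,1],[lo,hi]); e=np.linspace(a,b,bins)
    q=[]
    for l,h in zip(e[:-1],e[1:]):
        s=P[(P[:,1]>=l)&(P[:,1]<h)]
        if len(s): k=s[:,0].argmin(); q.append(s[k,:2])
    q=np.array(q); f=np.polyfit(q[:,1],q[:,0],1); r=q[:,0]-np.polyval(f,q[:,1])
    g=abs(r)<2*np.median(abs(r))+1; f=np.polyfit(q[g,1],q[g,0],1)
    return f,np.median(q[:,0]),np.percentile(P[:,1],[1,99]),abs(r[g]).max()
E
python3 - <<'E'
from h import *
for c in ("scene","top"):
    im=snap(c)
    for n,z in (("rack",0),("lamp",334),("caddy",0),("mended",12),("grey_book",12),("blue_book",12),("clamp",140)):
        m=mask(n,c)
        if m is None: print(c,n,None);continue
        f,mx,yr,r=front(m,z,c)
        print(c,n,"slope %.3f"%f[0],"x@%s"%(np.polyval(f,[-234,0,88,100]).round(0)),"medx %.0f"%mx,yr.round(0),"res %.1f"%r,m.sum())
    if c=="top":
        cv2.imwrite("pics/crop1.png",cv2.cvtColor(np.hstack([cv2.resize(im[180:270,180:360],None,fx=2.2,fy=5/2.2*2.2/2.2*2.2/5*2.2) if 0 else cv2.resize(im[180:270,180:360],(400*1,200)), cv2.resize(im[250:320,370:460],(257,200))]),cv2.COLOR_RGB2BGR))
im=viewer.read_camera("scene")
a=cv2.resize(im[165:275,180:370],(760,440),interpolation=cv2.INTER_CUBIC)
cv2.imwrite("pics/crop2.png",cv2.cvtColor(a,cv2.COLOR_RGB2BGR))
E
```

```text
scene rack slope -0.020 x@[542. 537. 536. 535.] medx 535 [-93. 326.] res 1.6 5061
scene lamp slope -0.018 x@[588. 583. 582. 582.] medx 581 [-95. 301.] res 3.7 6567
scene caddy slope -0.038 x@[409. 400. 397. 396.] medx 409 [-303. -183.] res 2.1 1554
scene mended slope 0.168 x@[499. 539. 553. 555.] medx 556 [ 73. 114.] res 10.1 1044
scene grey_book slope 0.076 x@[537. 555. 562. 563.] medx 558 [37. 73.] res 8.5 894
scene blue_book slope 1.673 x@[-106.  286.  433.  453.] medx 561 [144. 202.] res 16.4 1283
scene clamp slope -0.113 x@[404. 378. 368. 367.] medx 402 [-267. -176.] res 7.8 542
top rack slope -0.007 x@[537. 535. 535. 535.] medx 534 [-82. 324.] res 3.7 3243
top lamp slope -0.022 x@[589. 584. 582. 582.] medx 582 [-94. 297.] res 2.0 7515
top caddy slope 0.004 x@[409. 410. 411. 411.] medx 409 [-297. -184.] res 6.7 1322
top mended slope 0.550 x@[376. 504. 553. 559.] medx 556 [ 73. 116.] res 22.8 430
top grey_book slope 0.435 x@[438. 540. 578. 584.] medx 565 [40. 80.] res 16.5 528
top blue_book slope 0.372 x@[409. 496. 529. 533.] medx 561 [143. 204.] res 4.6 812
top clamp slope 0.013 x@[419. 423. 424. 424.] medx 420 [-268. -183.] res 2.1 396
```

View pics/crop2.png

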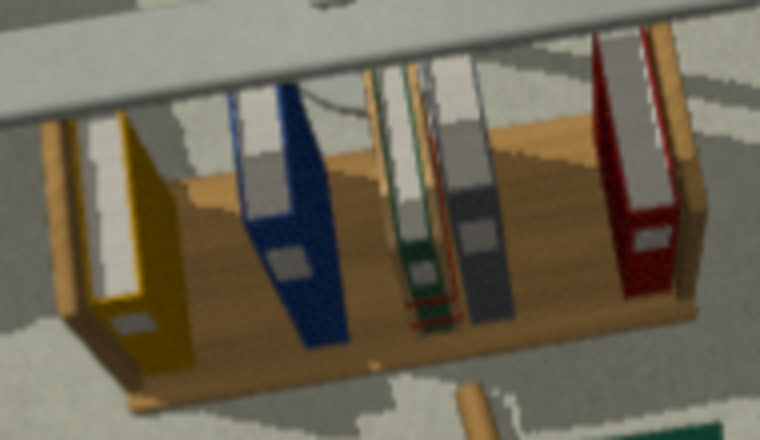

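The view shows blue already well clear of the glued book and grey tight beside it, spine bottoms at crop (493,320) and (435,330). The rack yaw is about +0.02 and the lamp front edge is at x ≈ 582. I'll measure corner positions, then shift grey.

```bash
cat >> h.py <<'E'
YAW=0.02
def pose(g,tilt,yaw=YAW,sgn=None):
    """grasp point g -> (TCP, rotvec), leaning back by tilt (deg)"""
    t=np.radians(tilt); c,s=np.cos(yaw),np.sin(yaw)
    z=np.array([np.sin(t)*c,np.sin(t)*s,-np.cos(t)]); S=SG if sgn is None else sgn
    y=S*np.array([-s,c,0]); x=np.cross(y,z)
    return np.array(g,float)+19*z, Rn.from_matrix(np.c_[x,y,z]).as_rotvec()
SG=-1
E
python3 - <<'E'
from h import *
B=lambda u,v:[u/4+180,v/4+165]
for n,px,z in (("mended bot",[(413,330),(454,331)],12),("grey bot",[(473,322),(514,318)],12),("grey top",[(450,190),(495,185)],237),("blue bot",[(308,348),(350,342)],12),("blue top",[(245,222),(293,213)],237),("mended top",[(398,243),(440,240)],182)):
    print(n,unproj([B(*p) for p in px],z,"scene").round(0)[:,:2].tolist())
print(Rn.from_rotvec(robot.observe()["tcp_rot"]).as_matrix().round(2).tolist())
for s in (1,-1):
    for g,t in (((574,50,218),35),((440,50,218),35),((578,88,262),40),((578,88,262),45),((429,-232,138),45)):
        p,r=pose(g,t,sgn=s); q=kin.ik(p,r); print(s,g,None if q is None else np.round(q,2).tolist())
E
```

```text
mended bot [[556.0, 102.0], [551.0, 76.0]]
grey bot [[555.0, 64.0], [554.0, 38.0]]
grey top [[555.0, 61.0], [554.0, 38.0]]
blue bot [[554.0, 168.0], [554.0, 142.0]]
blue top [[554.0, 168.0], [555.0, 143.0]]
mended top [[551.0, 95.0], [549.0, 72.0]]
[[-0.92, 0.39, 0.0], [0.39, 0.92, -0.0], [-0.0, -0.0, -1.0]]
1 (574, 50, 218) [-0.45, 0.14, 0.27, 2.26, 0.42, 0.15, 1.0]
1 (440, 50, 218) None
1 (578, 88, 262) [-0.74, 0.07, 0.46, 2.27, 0.83, 0.19, 0.52]
1 (578, 88, 262) [-0.74, 0.07, 0.44, 2.33, 1.61, 0.18, -0.26]
1 (429, -232, 138) None
-1 (574, 50, 218) [-1.22, 0.25, 1.18, 2.3, -0.95, 0.21, -0.8]
-1 (440, 50, 218) None
-1 (578, 88, 262) [-0.7, 0.07, 0.41, 2.27, 0.85, 0.2, -2.63]
-1 (578, 88, 262) [-0.73, 0.07, 0.43, 2.33, 1.61, 0.18, 2.88]
-1 (429, -232, 138) None
```

```bash
python3 - <<'E'
from h import *
def row(g,yaw=YAW):
    o=[]
    for t in (0,5,10,15,20,25,30,35,40,45):
        r=""
        for s in (1,-1):
            p,rv=pose(g,t,yaw,s); q=kin.ik(p,rv); r+="." if q is None else "%d"%(s>0)
        o.append(r)
    print(g,yaw,o)
for x in (400,440,480,500,520,540,560,575): row((x,50,225))
for x in (440,480,500,520,540,560,575): row((x,88,260))
for z in (138,160,200,260,300): row((429,-232,z),0.0)
for y in (-0.5,-0.3,0.3): row((429,-232,138),y)
E
```

```text
(400, 50, 225) 0.02 ['10', '10', '10', '10', '10', '..', '..', '..', '..', '..']
(440, 50, 225) 0.02 ['10', '10', '10', '10', '10', '10', '..', '..', '..', '..']
(480, 50, 225) 0.02 ['10', '10', '10', '10', '10', '10', '10', '10', '..', '..']
(500, 50, 225) 0.02 ['10', '10', '10', '10', '10', '10', '10', '10', '..', '..']
(520, 50, 225) 0.02 ['10', '10', '10', '10', '10', '10', '10', '10', '1.', '..']
(540, 50, 225) 0.02 ['10', '10', '10', '10', '10', '10', '10', '10', '1.', '10']
(560, 50, 225) 0.02 ['10', '10', '10', '10', '10', '10', '10', '10', '1.', '10']
(575, 50, 225) 0.02 ['10', '10', '10', '10', '10', '10', '10', '10', '1.', '10']
(440, 88, 260) 0.02 ['10', '10', '10', '10', '10', '10', '10', '.0', '..', '..']
(480, 88, 260) 0.02 ['10', '10', '10', '10', '10', '10', '10', '10', '10', '..']
(500, 88, 260) 0.02 ['10', '10', '10', '10', '10', '10', '10', '10', '10', '..']
(520, 88, 260) 0.02 ['10', '10', '10', '10', '10', '10', '10', '10', '10', '10']
(540, 88, 260) 0.02 ['10', '10', '10', '10', '10', '10', '10', '10', '10', '10']
(560, 88, 260) 0.02 ['10', '10', '10', '10', '10', '10', '10', '10', '10', '10']
(575, 88, 260) 0.02 ['10', '10', '10', '10', '10', '10', '10', '10', '10', '10']
(429, -232, 138) 0.0 ['10', '10', '10', '10', '10', '10', '10', '10', '..', '..']
(429, -232, 160) 0.0 ['10', '10', '10', '10', '10', '10', '10', '10', '..', '..']
(429, -232, 200) 0.0 ['10', '10', '10', '10', '10', '10', '10', '10', '10', '..']
(429, -232, 260) 0.0 ['10', '10', '10', '10', '10', '10', '10', '10', '.0', '..']
(429, -232, 300) 0.0 ['10', '10', '10', '10', '10', '10', '10', '10', '10', '.0']
(429, -232, 138) -0.5 ['10', '10', '10', '10', '10', '10', '1.', '..', '..', '..']
(429, -232, 138) -0.3 ['10', '10', '10', '10', '10', '10', '10', '..', '..', '..']
(429, -232, 138) 0.3 ['10', '10', '10', '10', '10', '10', '10', '10', '10', '10']
```

```bash
sed -i 's/^SG=-1/SG=1/' h.py; python3 - <<'E'
from h import *
o=robot.observe(); p=np.array(o["tcp_pos"]); print(o["t"])
robot.servo_line([p[0],p[1],330],feed=200)
P,r=pose((485,51,300),30); robot.movep(P,r); print(robot.observe()["t"])
P,r=pose((485,51,220),30); robot.servo_line(P,feed=200,rotation=r)
P,r=pose((574,51,220),30); robot.servo_line(P,feed=120)
print(robot.observe()["t"],np.round(robot.observe()["contact_force"],1))
grip(0.2,15); o=robot.observe(); print("w",o["grip_width"]*92,o["grip_force"],o["t"],np.round(o["contact_force"],1))
E
```

```text
2.55
5.4083
6.85 [-0.6  0.2  0.4]
w 27.91736594490357 14.97548371553421 7.8333 [-0.6  0.9 -0.8]
```

```bash
python3 - <<'E'
from h import *
p=np.array(robot.observe()["tcp_pos"])
robot.servo_line(p+[0,0,1.5],feed=40)
robot.servo_line(p+[0.6,-29,1.5],feed=50)
robot.servo_line(p+[0.6,-29,0],feed=30)
o=robot.observe(); print(np.round(o["contact_force"],1),o["t"])
grip(0.8); robot.hold(0.2)
P=np.array(o["tcp_pos"])
robot.servo_line(P+[-95,0,0],feed=200)
q,r=pose((429,-232,230),30,0); robot.movep(q,r)
print(robot.observe()["t"])
for c in ("scene","top"):
    im=snap(c,c+"2.png")
    for n in "mended blue_book grey_book clamp caddy grip_r".split():
        print(c,n,[(round(x["confidence"],2),toworld(x["at"],c).round(0).tolist()) for x in viewer.pinpoint(n,c)[:2]])
im=viewer.read_camera("scene")
a=np.hstack([cv2.resize(im[165:275,200:360],(640,440)),]); 
cv2.imwrite("pics/crop3.png",cv2.cvtColor(a,cv2.COLOR_RGB2BGR))
cv2.imwrite("pics/crop4.png",cv2.cvtColor(cv2.resize(im[200:310,370:500],None,fx=5,fy=5),cv2.COLOR_RGB2BGR))
E
```

```text
[ 0.  -0.2 -3.8] 9.0667
11.8083
scene mended [(0.95, [609.0, 90.0, 14.0]), (0.28, [613.0, 27.0, 16.0])]
scene blue_book [(0.63, [616.0, 157.0, 12.0]), (0.21, [611.0, 88.0, 12.0])]
scene grey_book [(0.6, [617.0, 27.0, 11.0])]
scene clamp [(0.46, [426.0, -234.0, 79.0])]
scene caddy [(0.78, [455.0, -232.0, 1.0])]
scene grip_r [(0.64, [423.0, -232.0, 80.0]), (0.52, [429.0, -259.0, 136.0])]
top mended [(0.6, [611.0, 86.0, 14.0])]
top blue_book [(0.64, [618.0, 154.0, 14.0])]
top grey_book [(0.86, [617.0, 17.0, 13.0]), (0.33, [608.0, 85.0, 15.0])]
top clamp [(0.71, [428.0, -230.0, 84.0])]
top caddy [(0.71, [456.0, -234.0, -1.0])]
top grip_r [(0.82, [431.0, -259.0, 135.0]), (0.57, [428.0, -205.0, 136.0])]
```

View pics/crop3.png

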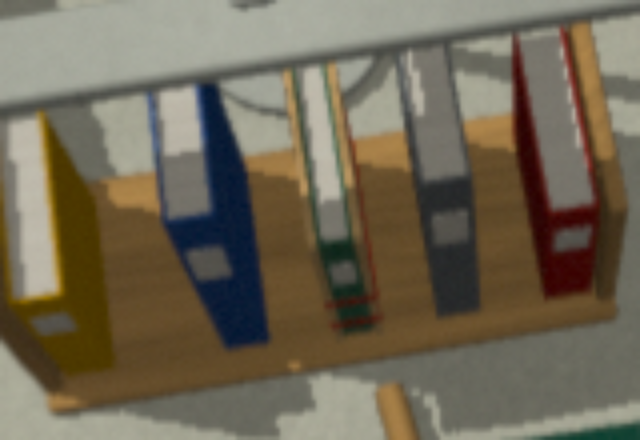

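View pics/crop4.png

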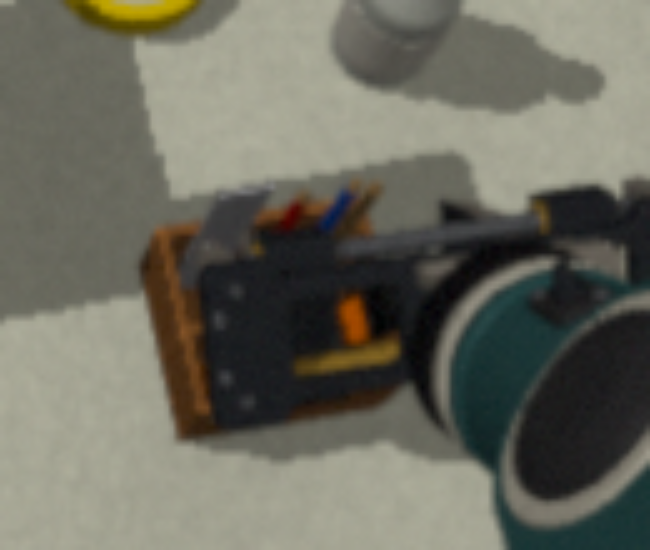

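Crop3 shows grey now at about (455,240), standing alone midway between mended (345,290) and red. Every book is upright and both gaps are wide. Crop4 shows the open gripper above the caddy, with the clamp at about (350,320). Now I'll grasp the clamp.

```bash
python3 - <<'E'
from h import *
grip(1.0,15)
P,r=pose((429,-232,200),33,0.02); robot.servo_line(P,feed=150,rotation=r)
P,r=pose((429,-232,136),33,0.02); robot.servo_line(P,feed=80)
o=robot.observe(); print("F",np.round(o["contact_force"],1),o["t"])
grip(0.625,15); o=robot.observe(); print("w",o["grip_width"]*92,o["grip_force"],np.round(o["contact_force"],1),o["t"])
E
```

```text
Traceback (most recent call last):
cell.IKError: the arm cannot follow that straight line within its joint ranges
```

```bash
python3 - <<'E'
from h import *
print(np.round(robot.observe()["joints"],2))
for t in (25,28,30,33):
    for z in (200,136): P,r=pose((429,-232,z),t,0.02); q=kin.ik(P,r); print(t,z,None if q is None else np.round(q,2))
P,r=pose((429,-232,200),30,0.02); robot.movep(P,r)
ok=None
for t in (30,28,25):
    try:
        P,r=pose((429,-232,136),t,0.02); robot.servo_line(P,feed=80,rotation=r); ok=t; break
    except robot.IKError as e: print(t,e)
o=robot.observe(); print(ok,"F",np.round(o["contact_force"],1),o["t"],np.round(o["joints"],2))
if ok:
    grip(0.625,15); o=robot.observe(); print("w",o["grip_width"]*92,o["grip_force"],np.round(o["contact_force"],1),o["t"])
E
```

```text
[-0.85 -0.23  1.4   2.36 -0.15  0.39  2.3 ]
25 200 [-0.25  0.1   0.89  2.32 -0.73  0.51  2.83]
25 136 [ 0.79  0.24 -0.23  2.32 -0.71  0.29  2.82]
28 200 [ 0.19  0.08  0.43  2.33 -0.79  0.45  2.88]
28 136 [ 1.18  0.3  -0.64  2.33 -0.54  0.19  2.71]
30 200 [ 0.84  0.11 -0.23  2.32 -0.78  0.4   2.89]
30 136 [ 1.57  0.48 -1.09  2.33  0.71  0.18  1.54]
33 200 [ 1.6   0.23 -1.02  2.31 -0.55  0.28  2.72]
33 136 [ 1.75  0.7  -1.33  2.35  1.37  0.33  0.98]
30 the arm cannot follow that straight line within its joint ranges
28 F [-0.6  0.6 -0.4] 15.7583 [ 1.04  0.27 -0.48  2.33 -0.76  0.22  2.91]
w 59.520181239386645 14.996915012598038 [-0.6  0.6  9. ] 16.375
```

```bash
python3 - <<'E'
from h import *
p=np.array(robot.observe()["tcp_pos"])
for dz in (3,10,70):
    robot.servo_line(p+[0,0,dz],feed=40); o=robot.observe(); print(dz,"w",o["grip_width"]*92,round(o["grip_force"],1),np.round(o["contact_force"],1),np.round(o["wrist_torque"],2),o["t"])
for c in ("scene","top"):
    im=snap(c,c+"5.png")
    for n in "clamp grip_r jaw_r caddy".split():
        print(c,n,[(round(x["confidence"],2),toworld(x["at"],c).round(0).tolist()) for x in viewer.pinpoint(n,c)[:2]])
print(pose((0,0,0),28)[0],p)
im=cv2.imread("pics/scene5.png"); cv2.imwrite("pics/crop5.png",cv2.resize(im[190:310,370:500],None,fx=5,fy=5))
E
```

```text
3 w 57.87713923571792 13.7 [ 0.2 -0.1 -1.7] [0.02 0.65 0.01] 16.6417
10 w 57.63609690574745 13.7 [ 0.4 -0.4 -1.2] [0.02 0.68 0.03] 16.9667
70 w 57.726347960204926 13.7 [-0.5 -0.2 -1. ] [0.   0.61 0.01] 18.6167
scene clamp [(0.75, [606.0, 257.0, 15.0]), (0.61, [426.0, -232.0, 147.0])]
scene grip_r [(0.48, [429.0, -251.0, 208.0])]
scene jaw_r []
scene caddy [(0.56, [455.0, -232.0, -1.0])]
top clamp [(0.83, [431.0, -231.0, 153.0])]
top grip_r [(0.63, [431.0, -208.0, 208.0]), (0.58, [434.0, -255.0, 207.0])]
top jaw_r []
top caddy [(0.66, [617.0, 153.0, 14.0]), (0.59, [455.0, -237.0, -3.0])]
[  8.91817576   0.1783873  -16.77600426] [ 439.23212089 -232.49088445  120.56775469]
```

View pics/crop5.png

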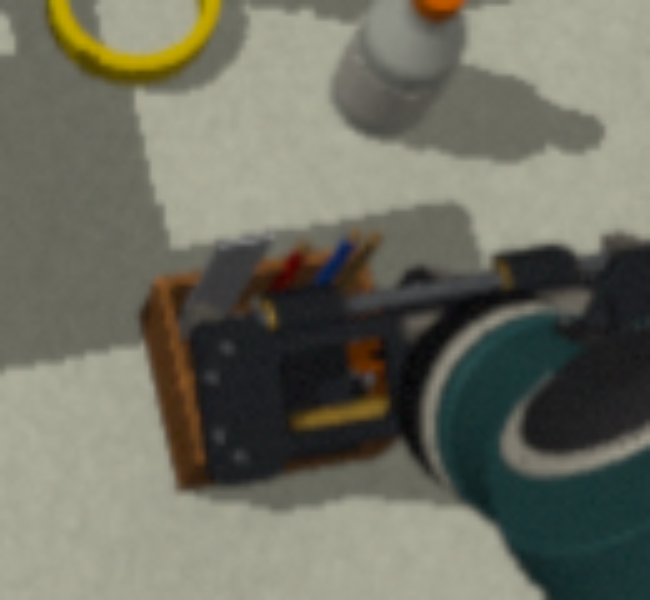

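The clamp hangs steady in the grip, its orange handle at about crop (365,370), with the width at 57.7 mm. Now I'll carry it to just in front of the boards and check it there.

```bash
cat >> h.py <<'E'
V=np.array([-11,0.,-38.6]); T0=28
def cpose(jaw,tilt):
    """TCP pose that puts the middle between the jaw pads at jaw, tool tilt deg (clamp leans tilt-T0)"""
    rv0=Rn.from_rotvec(pose((0,0,0),T0)[1]); _,rv=pose((0,0,0),tilt); R=Rn.from_rotvec(rv)
    return np.array(jaw,float)-R.apply(rv0.inv().apply(V+[0,0,-62.])), rv
E
python3 - <<'E'
from h import *
p=np.array(robot.observe()["tcp_pos"])
robot.servo_line(p+[0,0,108],feed=150)
for tilt in (35,34,33,32):
    A,r=cpose((485,91,200),tilt); B,_=cpose((485,91,148),tilt); C,_=cpose((579,91,148),tilt)
    qs=[kin.ik(x,r) for x in (A,B,C)]; print(tilt,[None if q is None else np.round(q,2) for q in qs])
    if all(q is not None for q in qs): break
robot.movep(A,r); o=robot.observe(); print(np.round(o["joints"],2),o["t"],o["grip_width"]*92,np.round(o["contact_force"],1))
try: robot.servo_line(B,feed=120)
except robot.IKError as e: print(e)
o=robot.observe(); print(np.round(o["joints"],2),np.array(o["tcp_pos"]).round(1),B.round(1),o["t"])
for c in ("scene","top"):
    im=snap(c,c+"6.png")
    for n in "clamp grip_r jaw_r jaw_l mended".split():
        print(c,n,[(round(x["confidence"],2),toworld(x["at"],c).round(0).tolist()) for x in viewer.pinpoint(n,c)[:2]])
im=cv2.imread("pics/scene6.png"); im2=cv2.imread("pics/top6.png")
cv2.imwrite("pics/crop6.png",np.hstack([cv2.resize(i[160:310,220:340],(400,500),interpolation=cv2.INTER_CUBIC) for i in (im,im2)]))
E
```

```text
35 [array([ 0.48, -0.2 , -0.75,  2.27,  0.06,  0.43,  1.25]), array([ 1.17, -0.25, -1.33,  2.32, -0.44,  0.3 ,  1.74]), array([ 0.69,  0.21, -1.07,  2.16,  0.94,  0.44,  0.5 ])]
[ 0.48 -0.2  -0.74  2.27  0.06  0.43  1.25] 21.2167 57.443213437143704 [ 1.  -0.6 -2.6]
[ 0.66 -0.1  -0.96  2.33  0.32  0.29  0.98] [484.2  89.7 249.3] [483.7  90.8 249.2] 21.8
scene clamp [(0.5, [476.0, 90.0, 204.0])]
scene grip_r [(0.51, [473.0, 70.0, 266.0]), (0.39, [475.0, 113.0, 260.0])]
scene jaw_r []
scene jaw_l []
scene mended [(0.7, [607.0, 91.0, 10.0])]
top clamp [(0.66, [479.0, 95.0, 209.0])]
top grip_r [(0.72, [478.0, 68.0, 262.0]), (0.66, [478.0, 116.0, 266.0])]
top jaw_r []
top jaw_l []
top mended [(0.9, [610.0, 83.0, 16.0]), (0.61, [473.0, 69.0, 267.0])]
```

View pics/crop6.png

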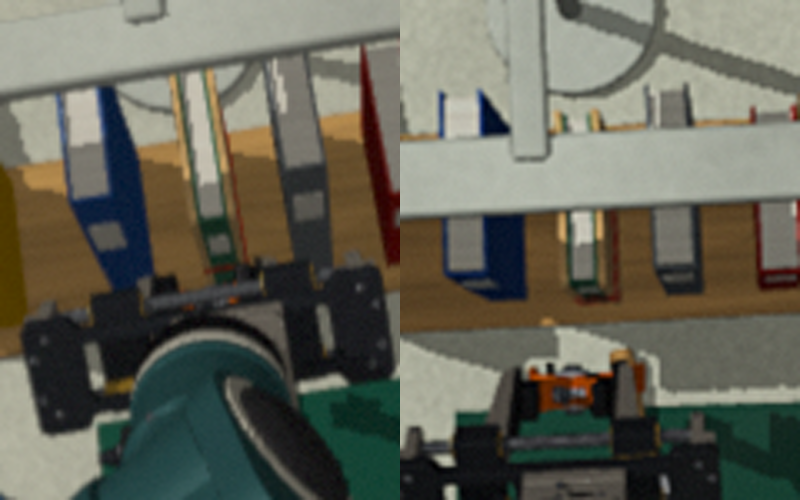

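```bash
python3 - <<'E'
from h import *
out=[]
for c in ("scene","top"):
    im=snap(c)
    for n,h,w in (("mended",182,15),("grey_book",237,14),("blue_book",237,14)):
        m=mask(n,c)
        if m is None: print(c,n,None); continue
        L=[]
        for v in np.unique(np.nonzero(m)[0]):
            u=np.nonzero(m[v])[0]
            P=unproj([[u.min()-.5,v]],h,c)[0]
            if 553<P[0]<578: L.append(P[1]+0.02*(P[0]-611)*-1)
        print(c,n,"y0 from left top edge",np.round(np.median(L)-w,1),np.round(np.std(L),1),len(L))
    # predicted corners of mended top face for y0=88
    a=proj((551,103,182),c); b=proj((551,73,182),c); d=proj((580,103,182),c)
    print(c,a.round(1),b.round(1),d.round(1))
    x0,y0=(255,190) if c=="scene" else (255,210)
    k=cv2.resize(im[y0:y0+60,x0:x0+40],(400,600),interpolation=cv2.INTER_CUBIC)
    for X in ((103,73)):
        p=(proj((551.3,X,182),c)-[x0,y0]+.5)*10; q=(proj((580,X+.6*-1,182),c)-[x0,y0]+.5)*10
        cv2.line(k,tuple(int(i) for i in p),tuple(int(i) for i in q),(255,0,255),1)
    out.append(k)
cv2.imwrite("pics/crop7.png",cv2.cvtColor(np.hstack(out),cv2.COLOR_RGB2BGR))
E
```

```text
scene mended y0 from left top edge 87.5 0.7 11
scene grey_book y0 from left top edge 27.0 0.6 11
scene blue_book y0 from left top edge 157.5 0.8 11
scene [275.7 226.3] [289.4 224.2] [274.1 214. ]
top mended y0 from left top edge 87.0 0.3 11
top grey_book y0 from left top edge nan nan 0
top blue_book y0 from left top edge 154.9 1.1 12
top [266.8 245.6] [280.3 245.2] [266.5 232.7]
  return _methods._mean(a, axis=axis, dtype=dtype,
  ret = ret.dtype.type(ret / rcount)
  ret = _var(a, axis=axis, dtype=dtype, out=out, ddof=ddof,
  arrmean = um.true_divide(arrmean, div, out=arrmean,
  ret = ret.dtype.type(ret / rcount)
```

View pics/crop7.png

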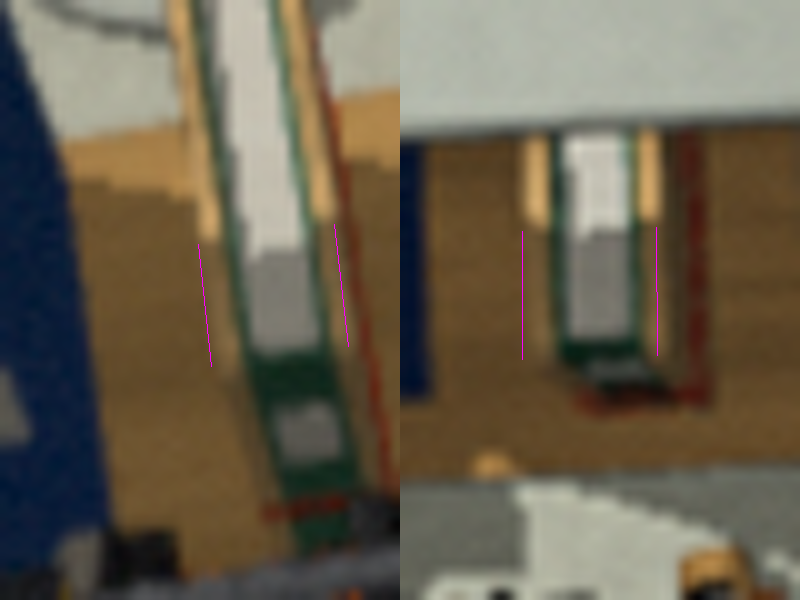

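The overlay for y0=88 sits within a millimetre of the board edges (zoom 200→340 in scene, 523→657 in top). So the glued book is at y ≈ 87.3, with its spine at x ≈ 552. Now I'll insert in steps, watching the force.

```bash
python3 - <<'E'
from h import *
f0=np.array(robot.observe()["contact_force"]); w0=np.array(robot.observe()["wrist_torque"])
for x in (520,540,555,568,579):
    B,r=cpose((x,91.1,148),35)
    robot.servo_line(B,feed=60)
    o=robot.observe(); df=np.array(o["contact_force"])-f0; print(x,np.round(o["tcp_pos"],1),B.round(1),"dF",df.round(1),"dM",(np.array(o["wrist_torque"])-w0).round(2),round(o["grip_width"]*92,1),o["t"])
    if abs(df).max()>5: print("STOP"); break
for c in ("scene","top"):
    snap(c,c+"8.png")
    for n in "clamp grip_r jaw_r mended".split():
        print(c,n,[(round(x["confidence"],2),toworld(x["at"],c).round(0).tolist()) for x in viewer.pinpoint(n,c)[:2]])
im=cv2.imread("pics/scene8.png"); im2=cv2.imread("pics/top8.png")
cv2.imwrite("pics/crop8.png",np.hstack([cv2.resize(i[160:280,230:326],(400,500),interpolation=cv2.INTER_CUBIC) for i in (im,im2)]))
E
```

```text
520 [518.3  90.8 249. ] [518.7  90.9 249.2] dF [-1.1 -0.5 -0.6] dM [-0.03  0.05  0.03] 57.9 23.5333
540 [538.2  91.  248.9] [538.7  90.9 249.2] dF [-1.3 -0.8 -0.7] dM [-0.03  0.07 -0.  ] 57.6 24.0167
555 [553.2  91.  249. ] [553.7  90.9 249.2] dF [-0.3 -1.8 -0.3] dM [-0.03  0.03  0.05] 58.0 24.4167
568 [566.5  91.  249. ] [566.7  90.9 249.2] dF [-0.5 -0.1 -0.4] dM [-0.05  0.02 -0.01] 57.6 24.7833
579 [577.9  91.  249.1] [577.7  90.9 249.2] dF [-0.7 -0.3 -0.8] dM [ 0.02  0.09 -0.02] 57.6 25.1167
scene clamp []
scene grip_r []
scene jaw_r []
scene mended []
top clamp [(0.64, [572.0, 95.0, 209.0])]
top grip_r [(0.72, [569.0, 69.0, 263.0]), (0.69, [568.0, 117.0, 264.0])]
top jaw_r []
top mended [(0.46, [612.0, 85.0, 15.0])]
```

View pics/crop8.png

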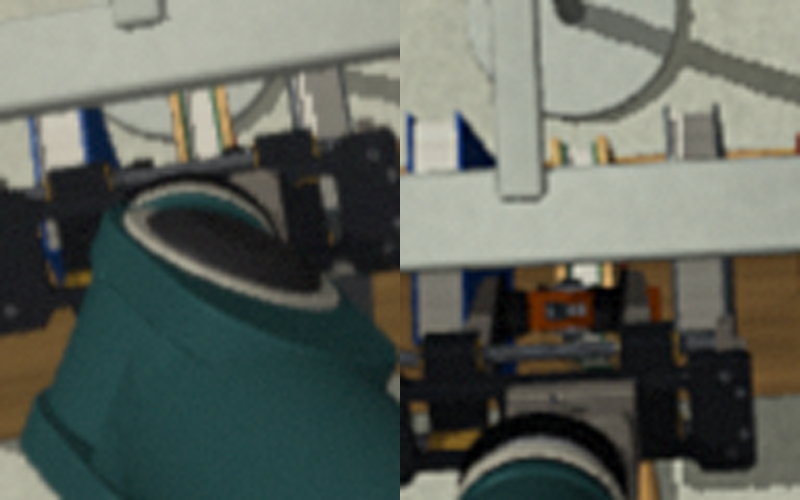

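Top crop8 shows the clamp boss at about (565,310), straddling the boards, with the right jaw (650,300) clear of both boards and grey. The forces are nil, so I'll squeeze.

```bash
python3 - <<'E'
from h import *
p=np.array(robot.observe()["tcp_pos"]); robot.servo_line(p+[0,-1,0],feed=30); robot.hold(0.3)
o=robot.observe(); print(np.round(o["contact_force"],1),o["grip_force"],o["t"])
for w in (0.56,0.53,0.51,0.49):
    grip(w,32); o=robot.observe(); print(w,round(o["grip_width"]*92,1),round(o["grip_force"],1),np.round(o["contact_force"],1),o["t"])
    if w<0.56 and o["grip_force"]<8: print("snapped?"); break
robot.hold(0.4); o=robot.observe(); print(np.round(o["contact_force"],1),np.round(o["wrist_torque"],2),o["grip_force"],o["grip_width"]*92)
E
```

```text
[ 0.9 -0.1 -2. ] 13.71763709785033 26.1667
0.56 51.3 0.0 [ 0.1 -0.5 -0.5] 26.5
0.53 49.0 0.2 [ 0.1 -0.1  0.3] 26.75
snapped?
[ 0.1 -0.1  0.2] [-0.09  0.51 -0.05] 0.22765906382119283 48.754678622504734
```

```bash
python3 - <<'E'
from h import *
grip(0.70,20); robot.hold(0.3)
o=robot.observe(); p=np.array(o["tcp_pos"]); print(np.round(o["contact_force"],1),o["grip_force"],o["t"])
robot.servo_line(p+[-95,-1,0],feed=70); print(np.round(robot.observe()["contact_force"],1))
q,r=pose((400,-120,300),20,0); robot.movep(q,r); robot.hold(0.5)
for c in ("scene","top"):
    snap(c,c+"9.png")
    for n in "clamp grip_r jaw_r jaw_l mended blue_book grey_book brush".split():
        print(c,n,[(round(x["confidence"],2),toworld(x["at"],c).round(0).tolist()) for x in viewer.pinpoint(n,c)[:2]])
print(robot.observe()["t"])
im=cv2.imread("pics/scene9.png"); im2=cv2.imread("pics/top9.png")
cv2.imwrite("pics/crop9.png",np.hstack([cv2.resize(i[160:280,220:350],(400,369),interpolation=cv2.INTER_CUBIC) for i in (im,im2)]))
E
```

```text
[0.8 0.5 0.3] 0.0 27.875
[ 0.2 -0.3 -0.8]
scene clamp [(0.74, [571.0, 86.0, 205.0])]
scene grip_r [(0.58, [567.0, 73.0, 267.0]), (0.56, [567.0, 107.0, 259.0])]
scene jaw_r [(0.41, [615.0, -45.0, 10.0])]
scene jaw_l [(0.41, [615.0, -45.0, 10.0])]
scene mended [(0.97, [609.0, 90.0, 13.0])]
scene blue_book [(0.89, [616.0, 157.0, 12.0])]
scene grey_book [(0.71, [616.0, 26.0, 12.0])]
scene brush [(0.77, [415.0, 58.0, 0.0]), (0.71, [599.0, -330.0, 2.0])]
top clamp [(0.54, [573.0, 90.0, 208.0])]
top grip_r [(0.63, [570.0, 72.0, 267.0]), (0.6, [570.0, 106.0, 267.0])]
top jaw_r []
top jaw_l []
top mended [(0.57, [609.0, 83.0, 15.0])]
top blue_book [(0.75, [575.0, 90.0, 209.0]), (0.69, [615.0, 152.0, 10.0])]
top grey_book [(0.84, [615.0, 20.0, 13.0]), (0.61, [612.0, 256.0, 12.0])]
top brush [(0.97, [415.0, 59.0, 0.0]), (0.2, [568.0, 71.0, 267.0])]
31.675
```

View pics/crop9.png

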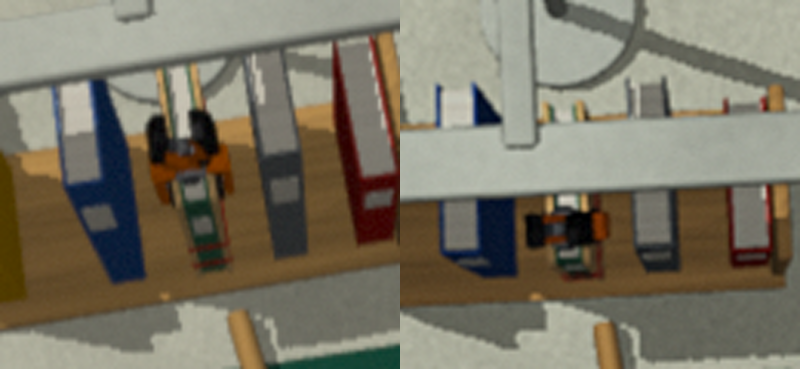

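The picture shows the clamp at about (190,160), snapped shut on the boards, with every book upright and the brush still in its place. Pivot z ≈ 207 and the grips are 34 mm apart at their middles, which matches it being shut on the wood. Handing in.

```bash
python3 -c "
from h import *
print(robot.job_done())"
```

```text
the job is handed in; nothing more can be done
None
```

I handed the job in at about 32 s: the clamp is snapped shut astride the boards on the spine side and released, only the grey book was drawn aside (blue was already clear), and the last pictures show every book upright; the hand-in call returned no verdict.

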